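# Lock the bayonet cap of a water filter

### The job

The orange cap of one of the two bench water filters has popped up. Lock it again: push it down well into its housing against the spring, so that it turns freely, turn it a quarter turn clockwise as seen from above, and let it rise until it clicks home and stays down by itself. Never force it round before it is pushed in, and leave the locked blue filter cap alone.

Things in the scene. Friction and masses are not known exactly. Their poses are not given: they have to be found in the camera images.
- orange_grip (a point): Centre of the upright grip bar on the orange cap, on the turning axis; moves and turns with the cap, starts 156 mm above the worktop. Bar 58 mm long (x), 16 mm thick (y), from 20 mm below to 20 mm above this point, on a round cap 70 mm across. Grip it across its thickness from above. The white housing below, 72 mm across, 100 mm high, with 100 mm square foot and low brass side barbs, is fixed.
- orange_press (a joint): How far the orange cap is pushed down, m: 0 popped up (start), 0.024 hard bottom. Spring: 3.5 N at 0, 12 N at the bottom. Its pins let it turn only when pushed to 0.017 or more (0.020 is a good depth). Locked, it has risen to 0.011, where the pins hold it.
- orange_turn (a joint): Turn of the orange cap, rad, growing clockwise seen from above: 0 at the start (unlocked), hard stop at 1.65. Past about 1.2 the pins rise into their seats when the cap is let up; a quarter turn (1.5) is a good target. Little friction (0.02 N m).
- blue_bar_end (a point): Near one end of the grip bar of the blue cap, at mid height: that cap's turning axis is 27 mm from here towards this point's -x. The blue filter is of the same make and size and already locked: its cap is 11 mm lower than a popped-up one. Leave it alone.
Things that resemble listed ones, but are neither listed nor needed, are in the scene too. Leave any pink look-alike of the part that bears orange_grip alone.

How it is judged:
By the outcome, as a careful person would: the job done as asked, in the order asked, and still so for the second after the job is handed in, with the robot touching nothing.
It also fails if it takes over 32 s, if anything falls off the work surface, if the arm or the gripper's body presses on something with over 40 N, if the wrist force passes 120 N, or if a joint passes its speed limit or range.

### The arm

A 6-joint arm with a two-finger parallel gripper is mounted at the origin on a cart in front of the work surface, level with it; the furniture and walls round the work are solid. World frame = base frame: x ahead of the robot, y to its left, z up, the work surface at z = 0. Lengths are in m, angles in rad, forces in N, time in s.
With the tool pointing down it reaches from about 0.375 to 0.975 m from the base axis. Payload 3.8 kg.
Tool frame: the origin (TCP) lies at the very end of the fingers, on their centre line; the grasp point (between the pads) lies 19 mm behind it; z points along the fingers, y is the line along which they close (so a half turn about z gives the same grasp; the last joint's range is limited). The gripper opens to 85 mm and grips with 20 to 120 N. Pads are 22 mm wide; open, the fingers measure 114 mm over their backs; the gripper's body (76 mm by 85 mm) begins 54 mm behind the grasp point. The pads swing forward as they close: fully open they stand 13 mm farther back than shut.
Start: joints at [1.106, 0.264, 1.604, -0, 1.274, -0.037], TCP at [0.28, 0.614, 0.231] pointing down, gripper open.
Joint ranges: [-2.63, 2.63], [-0.94, 2.18], [0.31, 2.57], [-1.31, 4.45], [0, 2.66], [-2.55, 2.55]. Speed limits (rad/s): [2.57, 2.57, 3.14, 3.14, 3.14, 3.14].

### API

Orientations are given as [roll, pitch, yaw] about the fixed x, y, z axes, in that order (R = Rz(yaw) Ry(pitch) Rx(roll)).
In Python, from plant import manip gives the robot as it stands.
- The arm moves only by the tool step_arm, never from a script. Its argument "commands" is a list of rows, each an object with "jaw": the opening, from -1 (shut) to 1 (fully open); "travel": the shift along the world's x, y, z normalised to -1 to 1, where 1 is 0.2 m, a list of three; "angular": the turn, a rotation vector about the world's x, y, z normalised to -1 to 1, where 1 is 2 pi rad, a list of three. A call has 1 to 12 rows; each row is the pose to reach, as a shift and turn from the pose commanded when the call began, turning the shorter way round; what a row does not reach only later rows make up. A row lasts 1/8 s, in which the tool goes at most 62.5 mm and 10.7 degrees, less where a joint would pass 70% of its speed; a pose out of reach is approached as far as the arm can. A call with a number of a shift or a turn outside -1 to 1 is refused whole. A call with a gripper value outside its range is refused whole. The fingers move at their own pace and stop on an object; "newtons" is the grip in N (left out, the last holds). Time passes only in rows, so rows that repeat a pose let the fingers close. It gives the time, the measured TCP pose, the force, the opening and the grip force at its end, in the units of the state.
- manip.state(): the state, without advancing time (a new reading comes with each control period).
- manip.read_camera(name): name is "scene" or "top"; returns (picture, depth): 480x640x3 uint8, red, green, blue; 480x640 float32, m along the optical axis (not along the pixel's ray), 0 where there is no reading.
- manip.camera_params(name): a dict with "intrinsics" (3x3 intrinsics, pixels), "k1" (the pictures are not rectified: a ray, as slopes to the right and down, at radius r is drawn at 1 + k1 r^2 times it, then the intrinsics apply), "xyz" and "orientation" of the camera in the world. Camera axes: x right, y down, z forward; pixel columns grow to the right and rows downward; lengths in m; the calibration is good to about 2 mm. A picture is of the moment at which its call begins. camera_params takes no time and is no camera call.
- manip.sign_off(): hands the job in; it is judged then, once.
The state is a dict: "time": time; "joint_positions": joint angles; "joint_vel": joint speeds; "tau": joint torques, N m; "tool_pos": TCP position; "tool_rot": TCP orientation; "ft_force": force on the tool from outside, world axes, zero at the start; "wrist_torque": the same for the moment, N m; "gripper_width": finger opening in m; "grip_force": force on a finger pad.
Only numpy, scipy, OpenCV 4.12 (cv2) and the standard library are available. Lean on these libraries where they do the work, as an engineer would, in place of code of your own. Each camera call takes 0.05 s, during which the arm holds its last target. There are 200 camera calls.

## Working session

There is one attempt and no reset: what is moved stays moved. The work goes in short steps, Python scripts to look and compute and a tool call to move; the robot and the scene stay as the last step left them, time stands still between calls to the robot, and variables do not carry over. Pictures are saved under pics/ and viewed, at most 10 in all, crops included, and the job is handed in when it is done.

Besides the shell and the picture viewer there is one more tool, called after "Request:" as name([rows], argument=value, ...), one row to a line, values as JSON. step_arm: Moves the arm, as the interface text tells. Scaled input: -1 to 1 covers 0.2 m each way for a shift and 2 pi rad each way for a turn. Its arguments: {"type":"object","properties":{"commands":{"type":"array","items":{"type":"object","properties":{"jaw":{"type":"number"},"travel":{"type":"array","items":{"type":"number"}},"angular":{"type":"array","items":{"type":"number"}}}}},"newtons":{"type":"number"}},"required":["commands"]}

```bash
mkdir -p pics
cat > h.py <<'E'
import numpy as np, cv2
from scipy.spatial.transform import Rotation as R
from plant import manip
def snap(n,f):
    p,d=manip.read_camera(n); np.savez(f'pics/{f}.npz',p=p,d=d)
    cv2.imwrite(f'pics/{f}.png',p[:,:,::-1]); return p,d
def rays(n,uv):
    c=manip.camera_params(n); K=np.array(c['intrinsics'],float); k=c['k1']
    uv=np.asarray(uv,float).reshape(-1,1,2)
    return cv2.undistortPoints(uv,K,np.array([k,0,0,0,0.]))[:,0], c
def world(n,uv,depth):
    s,c=rays(n,uv); P=np.c_[s,np.ones(len(s))]*np.asarray(depth).reshape(-1,1)
    return R.from_euler('xyz',c['orientation']).apply(P)+np.array(c['xyz'])
E
python3 - <<'E'
from h import *
snap('scene','s0'); snap('top','t0')
print(manip.camera_params('top'),manip.camera_params('scene'))
s=manip.state(); print(s['time'],s['tool_pos'],s['tool_rot'])
E
```

```text
{'intrinsics': array([[457.99106669,   0.        , 324.72068113],
       [  0.        , 457.99106669, 228.16818136],
       [  0.        ,   0.        ,   1.        ]]), 'k1': 0.023942632052606164, 'xyz': array([0.28210351, 0.12637695, 1.04006702]), 'orientation': array([-3.0163154 ,  0.02837237, -1.59835303])} {'intrinsics': array([[595.73981178,   0.        , 318.55542305],
       [  0.        , 595.73981178, 243.03002927],
       [  0.        ,   0.        ,   1.        ]]), 'k1': -0.08095638587654441, 'xyz': array([-0.13984869, -0.64853713,  1.10338452]), 'orientation': array([-2.35799558, -0.01098298, -0.61006733])}
0.1 [0.27975128 0.61357899 0.23008045] [-3.13954821e+00 -5.40833948e-05  2.71381972e+00]
```

View pics/t0.png

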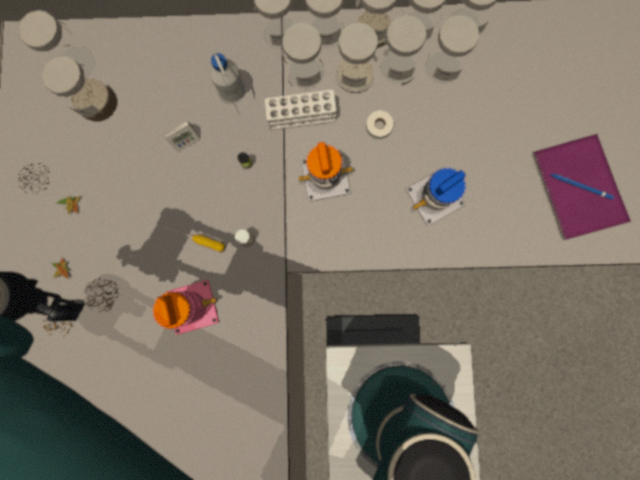

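View pics/s0.png

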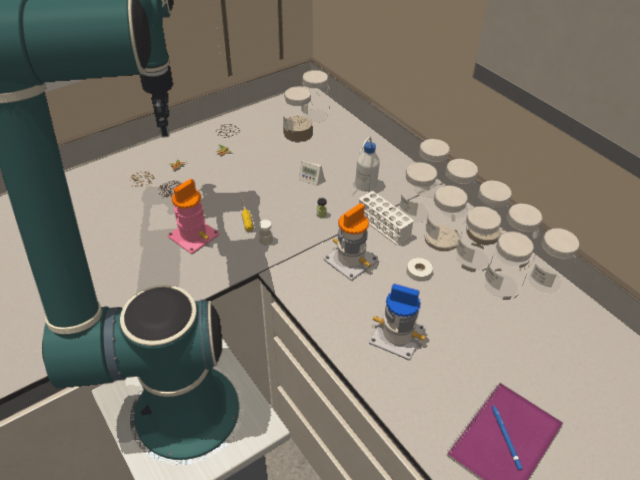

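Top view: orange cap on the white housing at (325,163), orange cap on a pink housing at (172,310) which is the pink look-alike, and the blue cap at (446,187). By its white housing, the target is the one at (325,163). I'll check it in a close crop.

Run:
```python
from h import *
z=np.load('pics/t0.npz'); p,d=z['p'],z['d']
c=p[125:215,280:400]; cv2.imwrite('pics/c0.png',cv2.resize(c,None,fx=6,fy=6,interpolation=cv2.INTER_CUBIC)[:,:,::-1])
v,u=np.mgrid[125:215,280:370]; uv=np.c_[u.ravel(),v.ravel()]
dd=d[125:215,280:370].ravel(); W=world('top',uv,dd); P=p[125:215,280:370].reshape(-1,3).astype(int)
o=(P[:,0]>150)&(P[:,2]<60)&(dd>0)
for lo,hi in((.165,.19),(.12,.145)):
    m=o&(W[:,2]>lo)&(W[:,2]<hi); Q=W[m]; print(lo,m.sum(),np.median(Q,0))
    r=cv2.minAreaRect((Q[:,:2]*1000).astype(np.float32)); print(r, cv2.boxPoints(r))
    print('px',uv[m].mean(0))
```

```text
0.165 227 [0.53125598 0.14771317 0.17668515]
((532.0663452148438, 147.64794921875), (54.94346237182617, 16.034709930419922), 8.850345611572266) [[503.68817 151.3432 ]
 [506.1552  135.49942]
 [560.4445  143.9527 ]
 [557.9775  159.79648]]
px [322.8061674  156.54185022]
0.12 641 [0.5301747  0.1494134  0.13715509]
((532.4555053710938, 146.24021911621094), (68.96714782714844, 69.08845520019531), 18.201629638671875) [[488.9071  168.2846 ]
 [510.48767 102.65312]
 [576.0039  124.19583]
 [554.42334 189.82732]]
px [323.69266771 162.56786271]
```

View pics/c0.png

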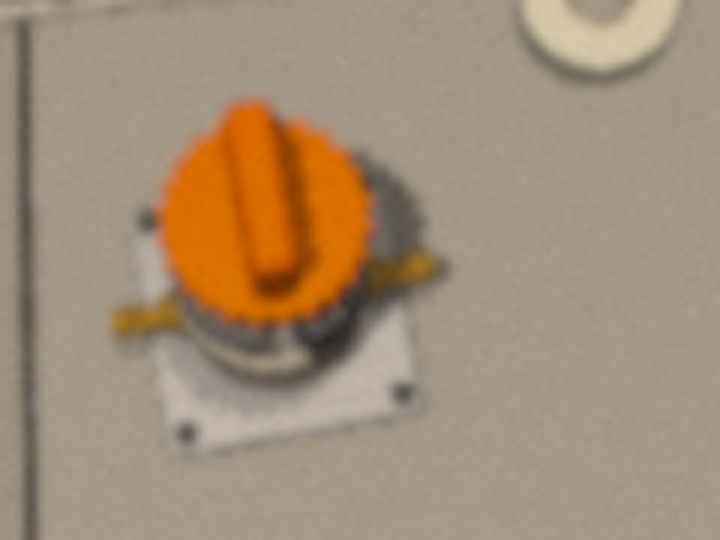

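The crop shows the orange cap on the white foot, with brass barbs at roughly (300,178) and (350,169) in the full image. Measured values fit the description: centre (0.532, 0.147), bar top z 0.177, bar 55x16 mm at yaw 8.9°, cap 69 mm across. The blue cap is about 0.25 m away. Next I approach above the obstacles.

Request:
step_arm([
  {"travel":[0.1,-0.2,0.2],"angular":[0,0,0.03],"jaw":1},
  {"travel":[0.2,-0.45,0.2],"angular":[0,0,0.055],"jaw":1},
  {"travel":[0.3,-0.7,0.2],"angular":[0,0,0.08],"jaw":1},
  {"travel":[0.45,-0.9,0.2],"angular":[0,0,0.093],"jaw":1},
  {"travel":[0.45,-0.9,0.2],"angular":[0,0,0.093],"jaw":1},
], newtons=60)

```text
time: 0.72
tool_pos: [0.3715, 0.4314, 0.271]
tool_rot: [-3.14, -0.0, -2.989]
ft_force: [0.0, 0.7, -0.3]
gripper_width: 0.0853
grip_force: 0.0
```

Request:
step_arm([
  {"travel":[0.15,-0.25,0],"angular":[0,0,0],"jaw":1},
  {"travel":[0.3,-0.5,0],"angular":[0,0,0],"jaw":1},
  {"travel":[0.4,-0.7,0],"angular":[0,0,0],"jaw":1},
  {"travel":[0.5,-0.9,0],"angular":[0,0,0],"jaw":1},
  {"travel":[0.5,-0.9,0],"angular":[0,0,0],"jaw":1},
])

```text
time: 1.35
tool_pos: [0.4708, 0.2528, 0.2709]
tool_rot: [-3.141, -0.001, -2.989]
ft_force: [0.2, 0.2, -0.1]
gripper_width: 0.0856
grip_force: 0.0
```

Request:
step_arm([
  {"travel":[0.15,-0.27,0],"angular":[0,0,0],"jaw":1},
  {"travel":[0.305,-0.53,0],"angular":[0,0,0],"jaw":1},
  {"travel":[0.305,-0.53,-0.2],"angular":[0,0,0],"jaw":1},
  {"travel":[0.305,-0.53,-0.3],"angular":[0,0,0],"jaw":1},
  {"travel":[0.305,-0.53,-0.3],"angular":[0,0,0],"jaw":1},
])

```text
time: 1.98
tool_pos: [0.5289, 0.1492, 0.2087]
tool_rot: [3.141, -0.005, -2.984]
ft_force: [0.2, 1.4, -0.1]
gripper_width: 0.0853
grip_force: 0.0
```

Run:
```python
from h import *
a,_=snap('scene','s1'); b,_=snap('top','t1')
f=lambda c:cv2.resize(c,(400,400),interpolation=cv2.INTER_CUBIC)
cv2.imwrite('pics/c1.png',np.hstack([f(a[160:290,290:420]),f(b[100:220,265:385])])[:,:,::-1])
s=manip.state(); print(s['tool_pos'],s['tool_rot'],s['joint_positions'])
```

```text
[0.53093467 0.14952072 0.21177291] [ 3.14133942e+00  2.93084606e-04 -2.98325219e+00] [ 2.29204254e-01  4.42934952e-02  1.89228358e+00  2.48294927e-04
  1.20470531e+00 -1.50002142e+00]
```

View pics/c1.png

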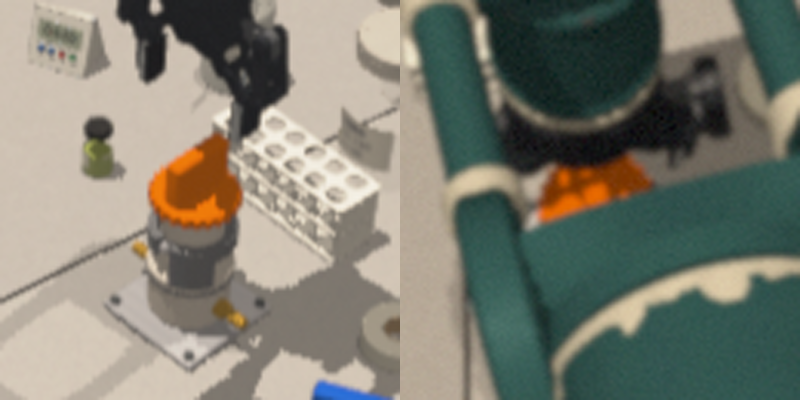

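The left crop shows the open fingers straddling above the bar: fingertips at about (150,70) and (240,130) with the bar centre at (200,165), and the rack stays clear. Now I descend and close.

Request:
step_arm([
  {"travel":[0.005,-0.012,-0.12],"angular":[0,0,0],"jaw":1},
  {"travel":[0.005,-0.012,-0.24],"angular":[0,0,0],"jaw":1},
  {"travel":[0.005,-0.012,-0.34],"angular":[0,0,0],"jaw":1},
  {"travel":[0.005,-0.012,-0.34],"angular":[0,0,0],"jaw":1},
  {"travel":[0.005,-0.012,-0.34],"angular":[0,0,0],"jaw":1},
])

```text
time: 2.7
tool_pos: [0.5332, 0.1465, 0.1452]
tool_rot: [3.141, 0.003, -2.984]
ft_force: [0.2, -0.2, 0.2]
gripper_width: 0.0858
grip_force: 0.0
```

Request:
step_arm([
  {"travel":[0,0,0],"angular":[0,0,0],"jaw":0},
  {"travel":[0,0,0],"angular":[0,0,0],"jaw":-0.4},
  {"travel":[0,0,0],"angular":[0,0,0],"jaw":-1},
  {"travel":[0,0,0],"angular":[0,0,0],"jaw":-1},
  {"travel":[0,0,0],"angular":[0,0,0],"jaw":-1},
  {"travel":[0,0,0],"angular":[0,0,0],"jaw":-1},
], newtons=40)

```text
time: 3.45
tool_pos: [0.5319, 0.1475, 0.1438]
tool_rot: [3.138, 0.0, -2.986]
ft_force: [-1.7, 5.5, 2.1]
gripper_width: 0.0154
grip_force: 43.6
```

Request:
step_arm([
  {"travel":[0,0.005,0],"angular":[0,0,0],"jaw":-1},
  {"travel":[0,0.005,-0.025],"angular":[0,0,0],"jaw":-1},
  {"travel":[0,0.005,-0.05],"angular":[0,0,0],"jaw":-1},
  {"travel":[0,0.005,-0.05],"angular":[0,0,0],"jaw":-1},
  {"travel":[0,0.005,-0.05],"angular":[0,0,0],"jaw":-1},
], newtons=60)

```text
time: 4.08
tool_pos: [0.532, 0.1477, 0.1339]
tool_rot: [3.14, 0.0, -2.985]
ft_force: [-2.9, 4.6, 5.2]
gripper_width: 0.0151
grip_force: 62.3
```

Request:
step_arm([
  {"travel":[0.003,0.005,-0.025],"angular":[0,0,0],"jaw":-1},
  {"travel":[0.003,0.005,-0.05],"angular":[0,0,0],"jaw":-1},
  {"travel":[0.003,0.005,-0.05],"angular":[0,0,0],"jaw":-1},
  {"travel":[0.003,0.005,-0.05],"angular":[0,0,0],"jaw":-1},
])

```text
time: 4.58
tool_pos: [0.5322, 0.1479, 0.1242]
tool_rot: [3.141, -0.001, -2.985]
ft_force: [-5.6, 2.2, 9.7]
gripper_width: 0.0151
grip_force: 62.8
```

Run:
```python
from h import *
for i in range(3):
    a,_=snap('scene','s2'); s=manip.state(); print(s['tool_pos'].round(4),s['ft_force'].round(2),s['wrist_torque'].round(3),s['joint_positions'].round(3))
cv2.imwrite('pics/c2.png',cv2.resize(a[160:290,290:420],(520,520),interpolation=cv2.INTER_CUBIC)[:,:,::-1])
```

```text
[0.5322 0.148  0.1242] [-4.12  1.67  8.69] [ 0.144  0.849 -0.079] [ 2.260e-01  1.260e-01  1.975e+00  1.000e-03  1.041e+00 -1.502e+00]
[0.5322 0.1479 0.1242] [-4.92  2.57  9.22] [ 0.092  0.84  -0.077] [ 2.260e-01  1.260e-01  1.975e+00  1.000e-03  1.041e+00 -1.502e+00]
[0.5322 0.1479 0.1243] [-5.87  2.16  9.55] [ 0.092  0.875 -0.085] [ 2.260e-01  1.260e-01  1.975e+00  1.000e-03  1.041e+00 -1.502e+00]
```

View pics/c2.png

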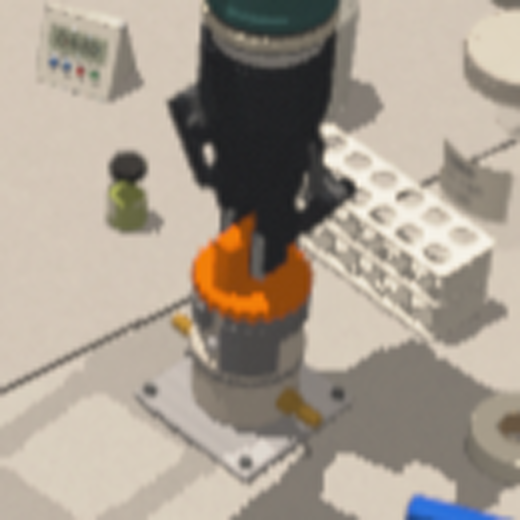

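The crop shows the fingers gripping the bar and the cap pushed down to the housing's dark collar (cap at about (250,280)). I'll check the depth from the cap plate height.

Run:
```python
from h import *
for f in('s1','s2'):
    z=np.load(f'pics/{f}.npz'); p,d=z['p'][150:270,300:400],z['d'][150:270,300:400]
    v,u=np.mgrid[150:270,300:400]; P=p.reshape(-1,3).astype(int); dd=d.ravel()
    o=(P[:,0]>90)&(P[:,2]<50)&(P[:,0]>1.7*P[:,1])&(dd>0)
    W=world('scene',np.c_[u.ravel(),v.ravel()][o],dd[o]); r=np.hypot(W[:,0]-.532,W[:,1]-.147)
    m=(r<.037)
    h,e=np.histogram(W[m,2],np.arange(.09,.19,.003)); print(f,list(zip(e.round(3),h)), np.percentile(W[m,2],[90,97,99]))
```

```text
s1 [(np.float64(0.09), np.int64(0)), (np.float64(0.093), np.int64(0)), (np.float64(0.096), np.int64(0)), (np.float64(0.099), np.int64(0)), (np.float64(0.102), np.int64(0)), (np.float64(0.105), np.int64(0)), (np.float64(0.108), np.int64(0)), (np.float64(0.111), np.int64(0)), (np.float64(0.114), np.int64(0)), (np.float64(0.117), np.int64(0)), (np.float64(0.12), np.int64(0)), (np.float64(0.123), np.int64(0)), (np.float64(0.126), np.int64(9)), (np.float64(0.129), np.int64(45)), (np.float64(0.132), np.int64(123)), (np.float64(0.135), np.int64(108)), (np.float64(0.138), np.int64(21)), (np.float64(0.141), np.int64(24)), (np.float64(0.144), np.int64(20)), (np.float64(0.147), np.int64(15)), (np.float64(0.15), np.int64(19)), (np.float64(0.153), np.int64(19)), (np.float64(0.156), np.int64(13)), (np.float64(0.159), np.int64(19)), (np.float64(0.162), np.int64(23)), (np.float64(0.165), np.int64(14)), (np.float64(0.168), np.int64(22)), (np.float64(0.171), np.int64(57)), (np.float64(0.174), np.int64(34)), (np.float64(0.177), np.int64(6)), (np.float64(0.18), np.int64(1)), (np.float64(0.183), np.int64
[... 542 characters left out ...]
), np.int64(10)), (np.float64(0.132), np.int64(12)), (np.float64(0.135), np.int64(9)), (np.float64(0.138), np.int64(7)), (np.float64(0.141), np.int64(7)), (np.float64(0.144), np.int64(6)), (np.float64(0.147), np.int64(9)), (np.float64(0.15), np.int64(15)), (np.float64(0.153), np.int64(28)), (np.float64(0.156), np.int64(15)), (np.float64(0.159), np.int64(0)), (np.float64(0.162), np.int64(0)), (np.float64(0.165), np.int64(1)), (np.float64(0.168), np.int64(0)), (np.float64(0.171), np.int64(1)), (np.float64(0.174), np.int64(0)), (np.float64(0.177), np.int64(0)), (np.float64(0.18), np.int64(0)), (np.float64(0.183), np.int64(0)), (np.float64(0.186), np.int64(0))] [0.15314309 0.15650548 0.15731873]
```

The cap plate fell from 0.135 to 0.115 m, about 20 mm, so the grip has not slipped. Start the clockwise turn.

Request:
step_arm([
  {"travel":[-0.004,0.002,-0.003],"angular":[0,0,0],"jaw":-1},
  {"travel":[-0.004,0.002,-0.003],"angular":[0,0,-0.01],"jaw":-1},
  {"travel":[-0.004,0.002,-0.003],"angular":[0,0,-0.02],"jaw":-1},
  {"travel":[-0.004,0.002,-0.003],"angular":[0,0,-0.03],"jaw":-1},
  {"travel":[-0.004,0.002,-0.003],"angular":[0,0,-0.03],"jaw":-1},
])

```text
time: 5.35
tool_pos: [0.532, 0.1483, 0.124]
tool_rot: [3.141, 0.0, 3.109]
ft_force: [-3.4, 2.6, 8.9]
gripper_width: 0.0152
grip_force: 62.9
```

Run:
```python
from h import *
s=manip.state(); print(s['tool_pos'].round(4),s['tool_rot'].round(3),s['ft_force'].round(2),s['wrist_torque'].round(3))
```

```text
[0.532  0.1483 0.124 ] [3.141 0.    3.109] [-3.44  2.59  8.88] [ 0.006  0.708 -0.052]
```

It turns freely (moment about z is only -0.05 N m). Continue to a quarter turn.

Request:
step_arm([
  {"travel":[-0.002,0.002,0],"angular":[0,0,-0.02],"jaw":-1},
  {"travel":[-0.002,0.002,0],"angular":[0,0,-0.04],"jaw":-1},
  {"travel":[-0.002,0.002,0],"angular":[0,0,-0.06],"jaw":-1},
  {"travel":[-0.002,0.002,0],"angular":[0,0,-0.08],"jaw":-1},
  {"travel":[-0.002,0.002,0],"angular":[0,0,-0.1],"jaw":-1},
  {"travel":[-0.002,0.002,0],"angular":[0,0,-0.1],"jaw":-1},
])

```text
time: 6.1
tool_pos: [0.5322, 0.1494, 0.1243]
tool_rot: [3.139, 0.0, 2.48]
ft_force: [-2.4, 3.3, 9.6]
gripper_width: 0.0153
grip_force: 62.8
```

Request:
step_arm([
  {"travel":[0,0,0],"angular":[0,0,-0.02],"jaw":-1},
  {"travel":[0,0,0],"angular":[0,0,-0.04],"jaw":-1},
  {"travel":[0,0,0],"angular":[0,0,-0.06],"jaw":-1},
  {"travel":[0,0,0],"angular":[0,0,-0.08],"jaw":-1},
  {"travel":[0,0,0],"angular":[0,0,-0.1],"jaw":-1},
  {"travel":[0,0,0],"angular":[0,0,-0.11],"jaw":-1},
  {"travel":[0,0,0],"angular":[0,0,-0.11],"jaw":-1},
  {"travel":[0,0,0],"angular":[0,0,-0.11],"jaw":-1},
])

```text
time: 7.1
tool_pos: [0.5331, 0.1501, 0.1248]
tool_rot: [3.137, -0.002, 1.79]
ft_force: [-0.8, 4.7, 8.1]
gripper_width: 0.015
grip_force: 62.7
```

Run:
```python
from h import *
s=manip.state(); print(s['tool_pos'].round(4),s['tool_rot'].round(3),s['ft_force'].round(2),s['wrist_torque'].round(3))
```

```text
[0.5331 0.1501 0.1248] [ 3.137e+00 -2.000e-03  1.790e+00] [-0.76  4.72  8.09] [ 0.744  0.719 -0.021]
```

The turn totals 1.51 rad. Now let it rise in small steps.

Request:
step_arm([
  {"travel":[0,0,-0.0],"angular":[0,0,0],"jaw":-1},
  {"travel":[0,0,0.01],"angular":[0,0,0],"jaw":-1},
  {"travel":[0,0,0.02],"angular":[0,0,0],"jaw":-1},
  {"travel":[0,0,0.03],"angular":[0,0,0],"jaw":-1},
  {"travel":[0,0,0.038],"angular":[0,0,0],"jaw":-1},
  {"travel":[0,0,0.038],"angular":[0,0,0],"jaw":-1},
  {"travel":[0,0,0.038],"angular":[0,0,0],"jaw":-1},
])

```text
time: 7.98
tool_pos: [0.5331, 0.1501, 0.132]
tool_rot: [3.137, -0.002, 1.79]
ft_force: [0.2, 5.7, 7.3]
gripper_width: 0.015
grip_force: 62.4
```

Request:
step_arm([
  {"travel":[0,0,0.006],"angular":[0,0,0],"jaw":-1},
  {"travel":[0,0,0.012],"angular":[0,0,0],"jaw":-1},
  {"travel":[0,0,0.012],"angular":[0,0,0],"jaw":-1},
  {"travel":[0,0,0.012],"angular":[0,0,0],"jaw":-1},
])

```text
time: 8.48
tool_pos: [0.533, 0.1501, 0.1331]
tool_rot: [3.138, -0.002, 1.79]
ft_force: [2.8, 6.9, -0.0]
gripper_width: 0.0155
grip_force: 61.4
```

The upward force dropped to about 0 and the rise stopped at z 0.133, 9 mm up, so the pins are seated. Open and retreat.

Request:
step_arm([
  {"travel":[0,0,-0.002],"angular":[0,0,0],"jaw":-0.6},
  {"travel":[0,0,-0.002],"angular":[0,0,0],"jaw":0},
  {"travel":[0,0,0],"angular":[0,0,0],"jaw":0.5},
  {"travel":[0,0,0],"angular":[0,0,0],"jaw":0.5},
  {"travel":[0,0,0],"angular":[0,0,0],"jaw":0.5},
])

```text
time: 9.1
tool_pos: [0.5312, 0.1484, 0.1325]
tool_rot: [-3.141, 0.0, 1.79]
ft_force: [-1.5, -0.5, 0.3]
gripper_width: 0.0637
grip_force: 0.0
```

Request:
step_arm([
  {"travel":[0,0,0.15],"angular":[0,0,0],"jaw":0.5},
  {"travel":[0,0,0.35],"angular":[0,0,0],"jaw":0.5},
  {"travel":[0,0,0.6],"angular":[0,0,0],"jaw":0.5},
  {"travel":[0,0,0.6],"angular":[0,0,0],"jaw":0.5},
  {"travel":[0,0,0.6],"angular":[0,0,0],"jaw":0.5},
])

```text
time: 9.72
tool_pos: [0.5312, 0.1485, 0.2525]
tool_rot: [-3.142, 0.0, 1.79]
ft_force: [0.1, -0.4, -0.8]
gripper_width: 0.0642
grip_force: 0.0
```

Run:
```python
from h import *
a,_=snap('scene','s3'); s=manip.state(); print(s['time'],s['tool_pos'].round(4),s['ft_force'].round(2))
z=np.load('pics/s3.npz'); p,d=z['p'][150:270,300:400],z['d'][150:270,300:400]
v,u=np.mgrid[150:270,300:400]; P=p.reshape(-1,3).astype(int); dd=d.ravel()
o=(P[:,0]>90)&(P[:,2]<50)&(P[:,0]>1.7*P[:,1])&(dd>0)
W=world('scene',np.c_[u.ravel(),v.ravel()][o],dd[o]); m=np.hypot(W[:,0]-.532,W[:,1]-.147)<.037
print(np.percentile(W[m,2],[10,30,50,97,99])); Q=W[m&(W[:,2]>.155)]
print(cv2.minAreaRect((Q[:,:2]*1000).astype(np.float32)))
cv2.imwrite('pics/c3.png',cv2.resize(a[150:280,290:420],(520,520),interpolation=cv2.INTER_CUBIC)[:,:,::-1])
```

```text
9.775 [0.5306 0.1483 0.2513] [ 0.15  1.53 -0.51]
[0.12182857 0.12450225 0.13066622 0.16526003 0.16601929]
((529.892333984375, 146.6738739013672), (17.314102172851562, 58.62938690185547), 12.182369232177734)
```

View pics/c3.png

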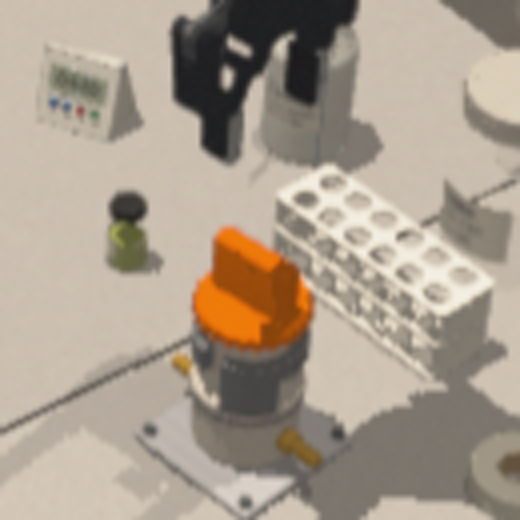

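The crop shows the bar at about (255,270) turned a quarter turn and the gripper well clear. The bar top is at 0.166 m (it was 0.177), so the cap is held 11 mm down.

```bash
python3 -c "
from plant import manip
print(manip.sign_off())"
```

```text
the job is handed in; nothing more can be done
None
```

The orange cap on the white filter is locked: I pushed it in about 20 mm, turned it about 1.5 rad clockwise, and it rose to 11 mm down, where it stays by itself; the blue and pink filters were left alone, and the job was handed in at about 10 s.

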